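# Lay the tall bracket down on the padded rest

### The arm

A 6-joint arm with a two-finger parallel gripper is mounted at the origin on the work surface. World frame = base frame: x ahead of the robot, y to its left, z up, the work surface at z = 0. Lengths are in m, angles in rad, forces in N, time in s.
With the tool pointing down it reaches from about 0.325 to 0.775 m from the base axis. Payload 5.5 kg.
Tool frame: the origin (TCP) lies midway between the tips of the shut fingers; the grasp point (between the pads) lies 19 mm behind it; z points along the fingers, y is the direction in which the jaws open and shut (so a half turn about z gives the same grasp; the last joint's range is limited). The gripper opens to 85 mm and grips with 20 to 120 N. Pads are 22 mm wide; open, the fingers measure 114 mm over their backs; the gripper's body (76 mm by 85 mm) begins 54 mm behind the grasp point. The pads swing forward as they close: fully open they stand 13 mm farther back than shut.
Start: joints at [-1.188, 0.091, 1.231, -0, 1.82, -0.057], TCP at [0.255, -0.543, 0.231] pointing down, gripper open.
Joint ranges: [-2.87, 2.87], [-0.86, 2.18], [0.17, 2.46], [-1.51, 4.65], [0.06, 2.69], [-2.65, 2.65]. Speed limits (rad/s): [2.57, 2.57, 3.01, 3.14, 3.14, 3.14].

### API

Orientations are given as a unit quaternion [w, x, y, z].
In Python, from bench import * gives the robot as it stands.
- The arm moves only by the shell command python3 -m creep 'ROWS' [FORCE]. ROWS is JSON, a list of rows, each a list of 7 numbers: the turn, a rotation vector about the tool's x, y, z scaled (see below), then the shift along the tool's x, y, z scaled (see below), then the gripper's target within -1 to 1 (shut at 1, half-way at 0, fully open at -1). A call has 1 to 8 rows; each row is the pose to reach, as a shift and turn from the pose commanded when the call began, along the tool's axes at that moment; what a row does not reach only later rows make up. The controller multiplies each number of a shift by 0.1 m and each number of a turn by 90 degrees. A row lasts 1/10 s, in which the tool goes at most 50 mm and 8.59 degrees, less where a joint would pass 70% of its speed; a pose out of reach is approached as far as the arm can. A call with a number of a shift or a turn outside -1 to 1 is refused whole. A call with a gripper value outside its range is refused whole. The fingers move at their own pace and stop on an object; FORCE is the grip in N (left out, the last holds). Time passes only in rows, so rows that repeat a pose let the fingers close. It gives the time, the measured TCP pose, the force and the opening at its end, in the units of the state.
- read_state(): the state, without advancing time (a new reading comes with each control period).
- read_camera(name): name is "scene" or "top"; returns a dict with "pixels" (400x640x3 uint8, red, green, blue), "fx", "fy", "cx", "cy" (pixels), "rvec" (rotation vector, rad) and "tvec" (3), from world to camera coordinates, as OpenCV has them. Camera axes: x right, y down, z forward; pixel columns grow to the right and rows downward; lengths in m; the calibration is good to about 2 mm. A picture is of the moment at which its call begins. There is no depth.
- close_job(): hands the job in, once; it reports no verdict.
The state is a dict: "clock": time; "joint_positions": joint angles; "qd": joint speeds; "joint_efforts": joint torques, N m; "position": TCP position; "eef_rot": TCP orientation; "wrist_force": force on the tool from outside, world axes, zero at the start; "moment": the same for the moment, N m; "opening": finger opening in m.
Only numpy, scipy, OpenCV 4.12 (cv2) and the standard library are available. Lean on these libraries where they do the work, as an engineer would, in place of code of your own. Each camera call takes 0.05 s, during which the arm holds its last target. There are 200 camera calls.

### The job

Tip the tall aluminium bracket over towards the tan padded bar and let it down gently until its upright lies on the bar, ready for its leather facing: steady it with the fingers all the way and do not let it drop. Do not grip or lift it: it turns over on its heel, which stays on the bench about where it stands. Leave everything else where it is, and finish with the hand clear.

Things in the scene. Friction and masses are not known exactly. Their poses are not given: they have to be found in the camera images.
- bracket: L-shaped aluminium bracket, loose, about 0.35 kg: an upright plate 170 mm tall, 50 mm wide, 8 mm thick, on a foot. Origin: middle of the heel edge, the bottom edge of the plain face (on the rest's side). z runs up the upright (vertical at the start), x from the plain face to the foot's end (level at the start, away from the rest and roughly from the robot), y along its width.
- bracket_top (a point): Centre of the bracket's top end, 170 mm up the upright, 4 mm behind the plain face; axes as the bracket's. The bracket tips over its heel edge: once it leans about 17 degrees towards the rest it falls by its own weight unless held up.
- bracket_foot (a point): Far end of the bracket's foot: a plate 10 mm thick, 50 mm wide, lying on the bench and reaching 80 mm from the plain face, with a small rib in the inner corner (up to 60 mm high). This point is the middle of that end's bottom edge, 80 mm from the heel along the bracket's x.
- rest_bar (a point): Middle of the top line of the padded bar, 42 mm above the bench: a tan leather-covered round bar, 24 mm thick, 170 mm long. y runs along the bar, x level and square to it, towards the bracket, whose heel stands 100 to 125 mm from the bar's centre line, nearly parallel to it.
- rest: Dark wooden base of the bar (70 x 180 mm, 12 mm high), fixed to the bench between robot and bracket; origin under the bar's middle, at bench height. Laid over the bar, the bracket's upright is 66 to 72 degrees from vertical and its top end overhangs the bar on the robot's side by 35 to 57 mm, 55 to 68 mm above the bench.
- maul: Bystander, loose: bone-coloured round mallet standing on its head, 175 mm tall, 58 mm across. Origin at the centre of its underside.
- glue_jar: Bystander, loose: amber glass glue jar with a white lid, 80 mm tall, 60 mm across. Origin at the centre of its underside.
- dye_bottle: Bystander, loose: white bottle with a green cap, 150 mm tall, 56 mm across. Origin at the centre of its underside.
- tool_cup: Bystander, loose: brown leather cup, 72 mm across and 100 mm tall, with tools that stand up to 166 mm. Origin at the centre of its underside.
- spool: Bystander, loose: green thread cone, 75 mm tall, 48 mm across. Origin at the centre of its underside.
- anvil: Bystander, loose: dark steel slab, 80 x 80 x 22 mm. Origin at the centre of its underside.
- hammer: Bystander, loose: hammer lying flat, 220 mm long.
There are look-alikes about, which are no part of the job. What is shaped like the bracket but turquoise or yellow is not meant.

How it is judged:
By the outcome, as a careful person would: the job done as asked, in the order asked, and still so for the second after the job is handed in, with the robot touching nothing.
It also fails if it takes over 48 s, if anything falls off the work surface, if the arm or the gripper's body presses on something with over 40 N, if the wrist force passes 120 N, or if a joint passes its speed limit or range.

## Working session

There is one attempt and no reset: what is moved stays moved. The work goes in short steps, Python scripts to look and compute and a shell command to move; the robot and the scene stay as the last step left them, time stands still between calls to the robot, and variables do not carry over. Pictures are saved under pics/ and viewed, about 8 in all and at most 12, crops included, and the job is handed in when it is done.

```bash
mkdir -p pics; ls; python3 - <<'E'
from bench import *
import cv2,numpy as np,pickle
d={}
for n in("scene","top"):
    c=read_camera(n); d[n]=c; cv2.imwrite(f"pics/{n}0.png",c["pixels"][:,:,::-1])
    R=cv2.Rodrigues(np.array(c["rvec"]))[0]; print(n,c["fx"],c["cx"],c["cy"],-R.T@np.array(c["tvec"]),R.round(2).tolist())
pickle.dump(d,open("c0.pkl","wb"))
print(read_state())
E
```

```text
pics
scene 430.0699500961143 321.8723249888778 201.96252224079666 [1.43657412 0.52411788 0.8711644 ] [[-0.48, 0.88, -0.02], [0.53, 0.26, -0.81], [-0.7, -0.4, -0.59]]
top 394.58859570212076 328.70524478606904 198.43912777007623 [ 0.4131561  -0.02323911  1.29017589] [[0.0, -1.0, -0.02], [-1.0, 0.0, -0.08], [0.08, 0.02, -1.0]]
{'clock': 0.1, 'joint_positions': array([-1.18768640e+00,  9.17909946e-02,  1.23178592e+00, -2.28705562e-05,
        1.81978756e+00, -5.67061335e-02]), 'qd': array([-0.00034667, -0.00047094, -0.00421955, -0.00081503, -0.00136675,
       -0.00062441]), 'joint_efforts': array([ 4.19107339e-03, -4.60216177e+01, -4.19218683e+01,  9.01622866e-05,
        1.05877765e-02,  7.03416930e-06]), 'position': array([ 0.25535684, -0.54266733,  0.23024794]), 'eef_rot': array([-8.72336913e-04,  9.75917746e-01,  2.18137040e-01, -1.54879030e-04]), 'wrist_force': array([ 0.13329086, -0.3909129 ,  0.15488839]), 'moment': array([-1.18993296e-02, -1.23611078e-02,  3.27041149e-05]), 'opening': 0.08545576950317163}
```

View pics/scene0.png

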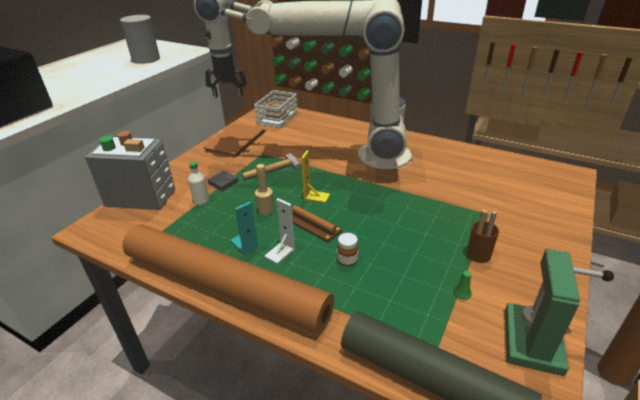

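View pics/top0.png

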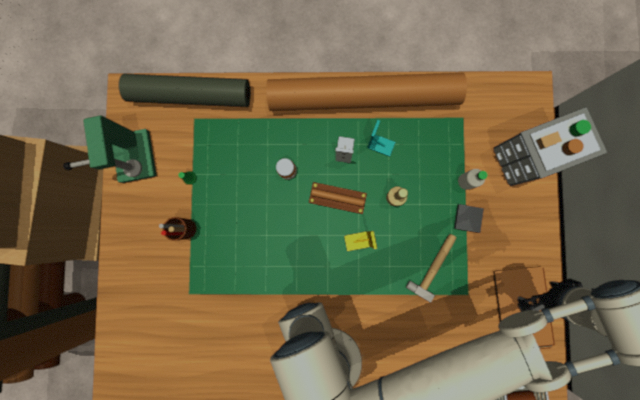

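The scene view shows three L-shaped brackets: turquoise (246,227), yellow (310,180) and bare aluminium (285,230); in the top view they are at about (380,142), (360,241) and (345,150). The aluminium one fits because it is grey and stands beyond the tan bar (top 338,198). I'll confirm it in one crop.

```bash
python3 - <<'E'
import cv2,numpy as np
a=cv2.imread("pics/scene0.png")[180:280,220:370];b=cv2.imread("pics/top0.png")[115:230,270:420]
a=cv2.resize(a,None,fx=5.2,fy=5.2/1.75*1.0 if 0 else 5.2,interpolation=cv2.INTER_CUBIC);a=cv2.resize(a,(400,267))
a=cv2.resize(cv2.imread("pics/scene0.png")[190:270,225:345],(798,532)[0:2] if 0 else (400,267),interpolation=cv2.INTER_CUBIC)
s=cv2.resize(cv2.imread("pics/scene0.png")[190:270,225:315],(400,356),interpolation=cv2.INTER_CUBIC)
t=cv2.resize(cv2.imread("pics/top0.png")[120:222,295:415],(400,340),interpolation=cv2.INTER_CUBIC)
o=np.zeros((356,800,3),np.uint8);o[:,:400]=s;o[:340,400:]=t;cv2.imwrite("pics/crop1.png",o)
E
```

```text
(no output)
```

View pics/crop1.png

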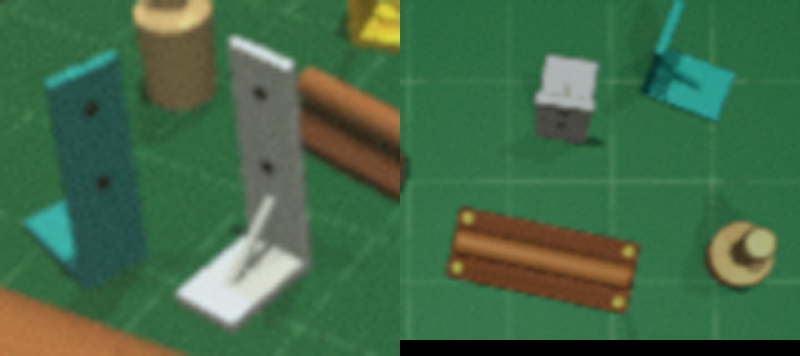

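The crop confirms it: the aluminium L has its top edge at about (277–291, 199–205) in scene and (336–353, 149–151) in top. Its plain face points at the bar, and the turquoise bracket is a separate object. Next I'll turn pixels into positions.

```bash
cat >cam.py <<'E'
import numpy as np,cv2,pickle
def ray(c,u,v):
    R=cv2.Rodrigues(np.array(c["rvec"]))[0];o=-R.T@np.array(c["tvec"])
    d=R.T@np.array([(u-c["cx"])/c["fx"],(v-c["cy"])/c["fy"],1]);return o,d/np.linalg.norm(d)
def plane(c,u,v,z):
    o,d=ray(c,u,v);return (o+d*(z-o[2])/d[2]).round(4)
def tri(c1,p1,c2,p2):
    o,d=ray(c1,*p1);q,e=ray(c2,*p2)
    t=np.linalg.lstsq(np.c_[d,-e],q-o,rcond=None)[0];a,b=o+t[0]*d,q+t[1]*e
    return ((a+b)/2).round(4),round(np.linalg.norm(a-b),4)
E
python3 - <<'E'
from cam import *
d=pickle.load(open("c0.pkl","rb"));T,S=d["top"],d["scene"]
t=lambda x,y:(295+(x-400)/3.333-.35,120+y/3.333-.35)
s=lambda x,y:(225+x/4.444-.4,190+y/4.444-.4)
print("top L,R tri (scene left = world right/-y)",tri(T,t(536,104),S,s(291,66)),tri(T,t(595,107),S,s(233,40)))
print("top plane L,R",plane(T,*t(536,104),.17),plane(T,*t(595,107),.17),plane(S,*s(291,66),.17),plane(S,*s(233,40),.17))
print("foot end",plane(T,*t(545,56),.01),plane(T,*t(597,62),.01),plane(S,*s(232,322),.01),plane(S,*s(180,293),.01))
print("heel T",plane(T,*t(537,136),0),plane(T,*t(588,142),0),"S corner L inner",plane(S,*s(308,267),0))
print("bar ends T",plane(T,*t(457,240),.042),plane(T,*t(632,270),.042))
print("base corners",[plane(T,*t(*p),.012) for p in((462,208),(638,243),(623,312),(448,277))])
for n,z,u,v in(("jar",.08,286,167),("maul",.175,401,193),("turq top",.17,377,123),("turq foot",0,385,148),("yellow",.0,352,242),("hammer",.02,433,270),("bottle",.15,483,175)):print(n,plane(T,u,v,z))
E
```

```text
top L,R tri (scene left = world right/-y) (array([ 0.6431, -0.0267,  0.1677]), np.float64(0.0051)) (array([ 0.6388, -0.0755,  0.1693]), np.float64(0.0003))
top plane L,R [ 0.6413 -0.0245  0.17  ] [ 0.6386 -0.0754  0.17  ] [ 0.6467 -0.0272  0.17  ] [ 0.6396 -0.0751  0.17  ]
foot end [ 0.722  -0.0336  0.01  ] [ 0.7158 -0.085   0.01  ] [ 0.7212 -0.0384  0.01  ] [ 0.714  -0.0841  0.01  ]
heel T [ 0.6438 -0.0257  0.    ] [ 0.6377 -0.0762  0.    ] S corner L inner [ 0.6449 -0.0285  0.    ]
bar ends T [0.5361 0.0508 0.042 ] [ 0.5073 -0.1158  0.042 ]
base corners [array([0.5705, 0.0478, 0.012 ]), array([ 0.536 , -0.1241,  0.012 ]), array([ 0.4687, -0.1091,  0.012 ]), array([0.5028, 0.0612, 0.012 ])]
jar [0.6092 0.1288 0.08  ]
maul [ 0.519 -0.21   0.175]
turq top [ 0.7226 -0.1445  0.17  ]
turq foot [ 0.6852 -0.1886  0.    ]
yellow [ 0.3758 -0.0784  0.    ]
hammer [ 0.2885 -0.3337  0.02  ]
bottle [ 0.5736 -0.4516  0.15  ]
```

```bash
python3 -m creep '[[0,0,0,0,0,-0.3,0],[0,0.1,0,-0.5,0,-0.3,0],[0,0.1,0,-0.5,0,-0.3,0]]'; python3 -c "
from bench import *
s=read_state();print(s['joint_positions'],s['position'],s['eef_rot'],s['opening'])"
```

```text
clock: 0.4
position: [0.2, -0.5684, 0.2606]
eef_rot: [-0.017, 0.975, 0.21, 0.076]
wrist_force: [-0.4, -0.8, -1.9]
opening: 0.0438
[-1.37495984  0.12447697  1.15034407  0.16057146  1.89922392 -0.17933222] [ 0.19999118 -0.56842394  0.26057728] [-0.01680244  0.97457018  0.21006249  0.07618658] 0.04384550302339322
```

```bash
python3 -m creep '[[0,0,0,-0.3,0.6,-1,0.2],[0,0,-0.2,-0.3,0.6,-1,0.2],[0,-0.3,-0.2,-0.3,0.6,-1,0.2],[0,-0.3,-0.2,-0.3,0.6,-1,0.2],[0,-0.3,-0.2,-0.3,0.6,-1,0.2],[0,-0.3,-0.2,-0.3,0.6,-1,0.2]]'; cat >kin.py <<'E'
import numpy as np
from scipy.spatial.transform import Rotation as Ro
from scipy.optimize import least_squares
Q=[([-1.18768640,9.17909946e-02,1.23178592,-2.287e-05,1.81978756,-5.67061335e-02],[0.25535684,-0.54266733,0.23024794],[-8.72336913e-04,9.75917746e-01,2.18137040e-01,-1.54879030e-04]),
([-1.37495984,0.12447697,1.15034407,0.16057146,1.89922392,-0.17933222],[0.19999118,-0.56842394,0.26057728],[-0.01680244,0.97457018,0.21006249,0.07618658])]
ry=lambda a:Ro.from_rotvec([0,a,0]);rz=lambda a:Ro.from_rotvec([0,0,a])
# at q=0 everything up; +j2,j3,j5 bend forward (about y)
def fk(q,P,s4=1,s6=1):
    h,r0,L2,L3,a3,lat,L6=P
    A=rz(q[0]);B=A*ry(q[1]);C=B*ry(q[2]);D=C*rz(s4*q[3]);E=D*ry(q[4]);F=E*rz(s6*q[5]+np.pi/2)
    p=A.apply([r0,lat,h])+B.apply([0,0,L2])+C.apply([a3,0,L3])+E.apply([0,0,L6])
    return p,F
E
python3 - <<'E'
from kin import *
from bench import *
import json
s=read_state();Q.append((s['joint_positions'].tolist(),s['position'].tolist(),s['eef_rot'].tolist()))
json.dump(Q,open("Q.json","w"));print(Q[-1])
for s4 in(1,-1):
  for s6 in(1,-1):
    print(s4,s6,[round(np.degrees((fk(q,[0]*7,s4,s6)[1].inv()*Ro.from_quat([w[1],w[2],w[3],w[0]])).magnitude()),2) for q,p,w in Q])
    f=lambda P:np.concatenate([(fk(q,P,s4,s6)[0]-p)*100 for q,p,w in Q]+[(P-[.35,0,.4,.4,0,0,.25])*.003])
    r=least_squares(f,[.35,0,.4,.4,0,.03,.25]);print(r.x.round(4),np.abs(r.fun[:9]).max())
E
```

```text
clock: 1.0
position: [0.1966, -0.6371, 0.3549]
eef_rot: [0.046, 0.917, 0.366, -0.152]
wrist_force: [-0.6, 0.8, -0.8]
opening: 0.0342
([-1.167666536911094, 0.2457206974207821, 0.8675287634432277, -0.3280703495942549, 1.9217535560171206, -0.48560720848146305], [0.19662466111362042, -0.6371422513365722, 0.3549335304567999], [0.046320097483577724, 0.9171098361255826, 0.36552175453621366, -0.15217701538533024])
1 1 [np.float64(0.0), np.float64(0.0), np.float64(0.0)]
[0.1572 0.     0.3726 0.5585 0.0969 0.034  0.3407] 4.485725291214493e-06
1 -1 [np.float64(6.5), np.float64(20.55), np.float64(55.65)]
[0.1572 0.     0.3726 0.5585 0.0969 0.034  0.3407] 4.485725291214493e-06
-1 1 [np.float64(0.0), np.float64(18.4), np.float64(37.59)]
[-4.6545 -0.9216  3.0046  1.573  -1.2081  0.0335 -0.331 ] 1.9134758315961675
-1 -1 [np.float64(6.5), np.float64(31.65), np.float64(54.52)]
[-4.6545 -0.9216  3.0046  1.573  -1.2081  0.0335 -0.331 ] 1.9134758315961675
```

```bash
cat >>kin.py <<'E'
P=[0.1572,0,0.3726,0.5585,0.0969,0.034,0.3407]
LO=np.array([-2.87,-.86,.17,-1.51,.06,-2.65])+.02;HI=np.array([2.87,2.18,2.46,4.65,2.69,2.65])-.02
heel=np.array([.6405,-.051,0]);yaw=np.radians(-7)
def pose(phi,al,tau=None,loc=(.004,-.012,.157)):
    tau=phi if tau is None else tau
    bx=np.array([np.cos(yaw),np.sin(yaw),0]);by=np.array([-bx[1],bx[0],0]);bz=np.array([0,0,1.])
    W=np.c_[bx,by,bz];Rp=Ro.from_rotvec(-by*np.radians(phi));Rt=Ro.from_rotvec(-by*np.radians(tau));a=np.radians(al)
    z=-np.cos(a)*bz-np.sin(a)*by;M=np.c_[np.cross(bx,z),bx,z]
    return heel+Rp.apply(W@np.array(loc)),Rt*Ro.from_matrix(M)
def ik(p,R,q0):
    def f(q):
        a,F=fk(q,P);return np.r_[(a-p)*10,(F.inv()*R).as_rotvec()*2]
    r=least_squares(f,np.clip(q0,LO+1e-3,HI-1e-3),bounds=(LO,HI));return r.x,np.abs(r.fun).max()
def rel(p0,R0,p,R):  # turn/90deg, shift/0.1 in tool axes
    return np.r_[(R0.inv()*R).as_rotvec()/(np.pi/2),R0.inv().apply(p-p0)/.1].round(3)
E
python3 - <<'E'
from kin import *
import itertools
for al in(0,30,45,60,75):
  best=None
  for q1,q4,q6 in itertools.product((0,.4),(-1.3,-.6,.6,1.5,2.5,3.5),(-1.5,0,1.5)):
    q=np.array([q1,.5,1.6,q4,1.3,q6]);p,R=pose(0,al)
    q,e=ik(p,R,q)
    if e>1e-3: continue
    qs=[q];mx=0
    for ph in range(5,73,5):
        p,R=pose(ph,al);q,e=ik(p,R,q);qs.append(q)
        if e>1e-3:break
    if best is None or len(qs)>len(best):best=qs
  print(al,"no start" if best is None else ("maxphi",(len(best)-1)*5,[b.round(2).tolist() for b in best[::5]+best[-1:]]))
E
```

```text
0 ('maxphi', 50, [[-0.15, 0.21, 1.23, -0.0, 1.7, -0.03], [-0.16, -0.36, 1.85, 0.02, 1.21, -0.05], [-0.18, -0.84, 2.36, 0.05, 0.8, -0.07], [-0.18, -0.84, 2.36, 0.05, 0.8, -0.07]])
30 ('maxphi', 65, [[0.11, 0.29, 1.21, -0.52, 1.74, 0.17], [0.2, -0.18, 1.78, -0.65, 1.36, 0.52], [0.34, -0.52, 2.26, -0.99, 1.09, 1.05], [0.44, -0.51, 2.44, -1.32, 1.07, 1.54]])
45 ('maxphi', 70, [[0.21, 0.38, 1.21, -0.76, 1.79, 0.25], [0.31, -0.0, 1.7, -0.88, 1.51, 0.7], [0.44, -0.21, 2.09, -1.14, 1.36, 1.28], [0.55, -0.12, 2.27, -1.41, 1.37, 1.87]])
60 ('maxphi', 70, [[0.28, 0.48, 1.21, -0.98, 1.85, 0.31], [0.37, 0.2, 1.61, -1.05, 1.68, 0.82], [0.48, 0.08, 1.91, -1.2, 1.6, 1.4], [0.55, 0.17, 2.03, -1.33, 1.61, 1.92]])
75 ('maxphi', 70, [[0.32, 0.6, 1.2, -1.19, 1.92, 0.35], [0.39, 0.4, 1.5, -1.2, 1.85, 0.89], [0.46, 0.34, 1.72, -1.23, 1.82, 1.45], [0.51, 0.41, 1.81, -1.26, 1.82, 1.93]])
```

```bash
python3 - <<'E'
from kin import *
from bench import *
from scipy.spatial.transform import Slerp
s=read_state();w=s['eef_rot'];p0=s['position'];R0=Ro.from_quat([w[1],w[2],w[3],w[0]])
p1,R1=pose(0,55);z=R1.as_matrix()[:,2];pg=p1-z*.09+np.array([0,0,.06]);print("start above",p1,pg,z)
N=9;S=Slerp([0,1],Ro.concatenate([R0,R1]));q=s['joint_positions'];pp,RR=p0,R0
for i in range(1,N+1):
    p,R=p0+(pg-p0)*i/N,S(i/N);qn,e=ik(p,R,q);v=rel(pp,RR,p,R)
    print(v.tolist(),round(e,4),np.abs(qn-q).max().round(2));q=qn;pp,RR=p,R
print(q.round(2),"opening",s['opening'])
E
```

```text
start above [ 0.64300775 -0.06339803  0.157     ] [0.65199241 0.00977613 0.26862188] [-0.09982952 -0.81304621 -0.57357644]
[-0.031, -0.044, -0.039, 0.849, -0.175, -0.174] 0.0 0.23
[-0.031, -0.044, -0.039, 0.844, -0.113, -0.24] 0.0 0.18
[-0.031, -0.044, -0.039, 0.83, -0.048, -0.302] 0.0 0.2
[-0.031, -0.044, -0.039, 0.808, 0.018, -0.359] 0.0 0.21
[-0.031, -0.044, -0.039, 0.778, 0.086, -0.412] 0.0 0.2
[-0.031, -0.044, -0.039, 0.74, 0.154, -0.459] 0.0 0.18
[-0.031, -0.044, -0.039, 0.695, 0.222, -0.499] 0.0 0.15
[-0.031, -0.044, -0.039, 0.644, 0.288, -0.533] 0.0 0.16
[-0.031, -0.044, -0.039, 0.586, 0.353, -0.56] 0.0 0.19
[ 0.35  0.49  0.94 -0.95  2.03  0.17] opening 0.034178975010021706
```

```bash
M="python3 -m creep"
python3 -m creep '[[-0.015,-0.022,-0.02,0.42,-0.09,-0.09,0.2],[-0.031,-0.044,-0.039,0.85,-0.175,-0.174,0.2]]' >/dev/null
python3 -m creep '[[-0.015,-0.022,-0.02,0.42,-0.06,-0.12,0.2],[-0.031,-0.044,-0.039,0.844,-0.113,-0.24,0.2]]' >/dev/null
python3 -m creep '[[-0.015,-0.022,-0.02,0.42,-0.02,-0.15,0.2],[-0.031,-0.044,-0.039,0.83,-0.048,-0.302,0.2]]' >/dev/null
python3 -m creep '[[-0.015,-0.022,-0.02,0.4,0.01,-0.18,0.2],[-0.031,-0.044,-0.039,0.808,0.018,-0.359,0.2]]' >/dev/null
python3 -m creep '[[-0.015,-0.022,-0.02,0.39,0.04,-0.2,0.2],[-0.031,-0.044,-0.039,0.778,0.086,-0.412,0.2]]' >/dev/null
python3 -m creep '[[-0.015,-0.022,-0.02,0.37,0.08,-0.23,0.2],[-0.031,-0.044,-0.039,0.74,0.154,-0.459,0.2]]' >/dev/null
python3 -m creep '[[-0.015,-0.022,-0.02,0.35,0.11,-0.25,0.2],[-0.031,-0.044,-0.039,0.695,0.222,-0.499,0.2]]' >/dev/null
python3 -m creep '[[-0.015,-0.022,-0.02,0.32,0.14,-0.27,0.2],[-0.031,-0.044,-0.039,0.644,0.288,-0.533,0.2]]' >/dev/null
python3 -m creep '[[-0.015,-0.022,-0.02,0.29,0.18,-0.28,0.2],[-0.031,-0.044,-0.039,0.586,0.353,-0.56,0.2],[-0.031,-0.044,-0.039,0.586,0.353,-0.56,0.2],[-0.031,-0.044,-0.039,0.586,0.353,-0.56,0.2]]'
cat >chk.py <<'E'
from kin import *
from bench import *
def now():
    s=read_state();w=s['eef_rot'];return s,s['position'],Ro.from_quat([w[1],w[2],w[3],w[0]])
def to(p,R):
    s,p0,R0=now();return rel(p0,R0,p,R).tolist()
E
python3 - <<'E'
from chk import *
s,p,R=now();print(s['joint_positions'].round(3),s['opening'],"fk err",fk(s['joint_positions'],P)[0]-p)
p1,R1=pose(0,55);z=R1.as_matrix()[:,2];print(to(p1-z*.07,R1),to(p1,R1))
E
```

```text
clock: 3.0
position: [0.6543, 0.0083, 0.2701]
eef_rot: [0.304, 0.666, 0.587, -0.346]
wrist_force: [0.8, -0.8, 0.9]
opening: 0.0339
[ 0.346  0.501  0.929 -0.952  2.038  0.162] 0.033887164375149194 fk err [ 0.00000000e+00 -6.59194921e-17  0.00000000e+00]
[-0.003, -0.002, -0.001, 0.509, -0.023, 0.545] [-0.003, -0.002, -0.001, 0.506, -0.019, 1.245]
```

```bash
python3 -m creep '[[0,0,0,0.25,-0.01,0.27,0.2],[-0.003,-0.002,-0.001,0.51,-0.023,0.545,0.2],[-0.003,-0.002,-0.001,0.51,-0.023,0.545,0.2],[-0.003,-0.002,-0.001,0.51,-0.023,0.545,0.2]]'
cat >look.py <<'E'
import sys,cv2,numpy as np
from bench import *
n=sys.argv[1];a=read_camera("scene")["pixels"][150:280,215:365,::-1];b=read_camera("top")["pixels"][100:230,270:420,::-1]
o=np.hstack([cv2.resize(i,(400,347),interpolation=cv2.INTER_CUBIC) for i in(a,b)]);cv2.imwrite(f"pics/{n}.png",o)
E
python3 look.py p4; python3 -c "
from chk import *
print(to(*pose(0,55)))"
```

```text
clock: 3.4
position: [0.6494, -0.0088, 0.2013]
eef_rot: [0.306, 0.666, 0.586, -0.345]
wrist_force: [-0.0, 0.5, 0.6]
opening: 0.0343
[0.002, -0.002, -0.006, 0.058, -0.009, 0.726]
```

View pics/p4.png

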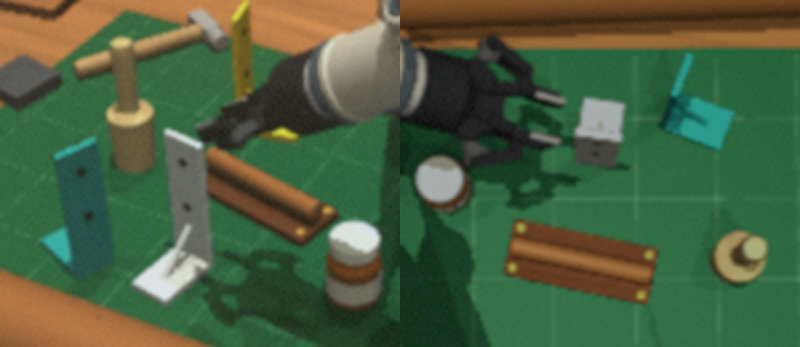

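The top crop (right half) shows the open fingertips at (565,101) and (560,140). They straddle the line of the plate's top edge, (577–625, 131), and the bracket hasn't moved. I'll slide on and close the gap loosely.

```bash
python3 -m creep '[[0,0,0,0.01,0,0.12,0.2],[0,0,0,0.02,0,0.24,0.2],[0,0,0,0.03,0,0.36,0.2],[0,-0.002,-0.004,0.04,-0.005,0.48,0.2],[0,-0.002,-0.006,0.058,-0.009,0.6,0.2],[0,-0.002,-0.006,0.058,-0.009,0.72,0.2],[0,-0.002,-0.006,0.058,-0.009,0.72,0.25],[0,-0.002,-0.006,0.058,-0.009,0.72,0.35]]'
python3 look.py p5; python3 -c "
from chk import *
print(to(*pose(0,55)))"
```

```text
clock: 4.3
position: [0.6422, -0.0628, 0.1534]
eef_rot: [0.305, 0.663, 0.589, -0.347]
wrist_force: [-0.5, -0.1, 0.2]
opening: 0.0276
[0.001, 0.0, 0.003, -0.031, 0.006, -0.008]
```

View pics/p5.png

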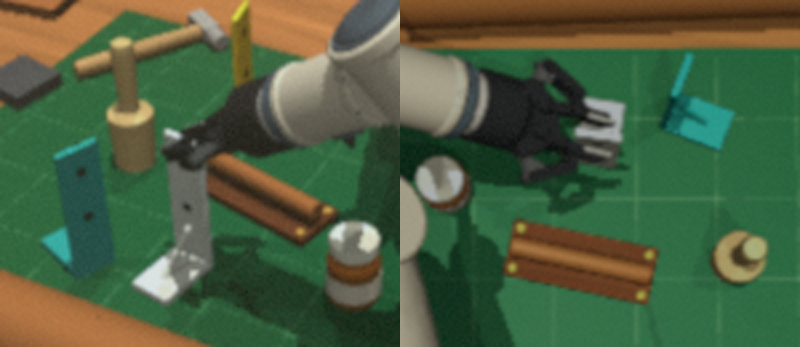

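The fingers now straddle the plate's top, one on each side at right crop (597,115) and (600,155), and the wrist force is about zero. I'll narrow the gap and work out the tipping rows.

```bash
python3 -m creep '[[0,0,0,-0.03,0.005,-0.01,0.45],[0,0,0,-0.03,0.005,-0.01,0.55],[0,0,0,-0.03,0.005,-0.01,0.6],[0,0,0,-0.03,0.005,-0.01,0.6]]'
python3 -c "
from chk import *
print(to(*pose(0,55)),now()[0]['wrist_force'])
for k in range(1,9): print(rel(*pose(0,55),*pose(k*1.5,55)).tolist())
for ph,t in ((60,60),(68,62),(72,62)):
  p,R=pose(ph,55,t);print(ph,p,ik(p,R,np.array([.5,0,2,-1.2,1.4,1.5])))
"
```

```text
clock: 4.8
position: [0.6428, -0.0633, 0.1566]
eef_rot: [0.306, 0.662, 0.59, -0.347]
wrist_force: [0.7, -0.1, -0.7]
opening: 0.017
[0.001, 0.001, 0.003, -0.004, 0.002, -0.002] [ 0.65300149 -0.09113945 -0.66943362]
[-0.01, 0.0, 0.014, -0.0, -0.041, -0.0]
[-0.019, -0.0, 0.027, 0.0, -0.082, 0.0]
[-0.029, 0.0, 0.041, 0.001, -0.123, 0.001]
[-0.038, 0.0, 0.055, 0.004, -0.164, 0.003]
[-0.048, 0.0, 0.068, 0.007, -0.205, 0.005]
[-0.057, 0.0, 0.082, 0.011, -0.246, 0.007]
[-0.067, 0.0, 0.096, 0.016, -0.287, 0.011]
[-0.076, 0.0, 0.109, 0.021, -0.327, 0.015]
60 [ 0.50607014 -0.04658421  0.0819641 ] (array([ 0.51769764,  0.00482334,  2.05996016, -1.27034875,  1.51459648,
        1.62840013]), np.float64(3.191891195797325e-15))
68 [ 0.496042   -0.04535291  0.06252197] (array([ 0.53601293,  0.03417251,  2.08847521, -1.28451419,  1.51510495,
        1.7181873 ]), np.float64(1.6242319988979405e-12))
72 [ 0.49206153 -0.04486417  0.05231989] (array([ 0.54165931,  0.05036203,  2.0959519 , -1.28286349,  1.51298067,
        1.7422751 ]), np.float64(1.3598649983848074e-11))
```

```bash
python3 -m creep '[[-0.01,0,0.014,0,-0.041,0,0.62],[-0.019,0,0.027,0,-0.082,0,0.62],[-0.029,0,0.041,0.001,-0.123,0.001,0.62],[-0.038,0,0.055,0.004,-0.164,0.003,0.62],[-0.048,0,0.068,0.007,-0.205,0.005,0.62],[-0.057,0,0.082,0.011,-0.246,0.007,0.62],[-0.067,0,0.096,0.016,-0.287,0.011,0.62],[-0.076,0,0.109,0.021,-0.327,0.015,0.62]]'
python3 look.py p6;  python3 -c "
from chk import *
print(to(*pose(12,55)))
for k in range(1,9): print(rel(*pose(0,55),*pose(k,55)).tolist())"
```

```text
clock: 5.6
position: [0.6098, -0.0595, 0.154]
eef_rot: [0.374, 0.691, 0.55, -0.283]
wrist_force: [0.2, 0.4, 0.5]
opening: 0.0162
[0.0, 0.0, 0.004, -0.002, 0.011, -0.003]
[-0.006, 0.0, 0.009, -0.0, -0.027, -0.0]
[-0.013, 0.0, 0.018, -0.0, -0.055, -0.0]
[-0.019, -0.0, 0.027, 0.0, -0.082, 0.0]
[-0.025, 0.0, 0.036, 0.001, -0.11, 0.001]
[-0.032, -0.0, 0.046, 0.002, -0.137, 0.001]
[-0.038, 0.0, 0.055, 0.004, -0.164, 0.003]
[-0.045, 0.0, 0.064, 0.006, -0.192, 0.004]
[-0.051, 0.0, 0.073, 0.008, -0.219, 0.006]
```

View pics/p6.png

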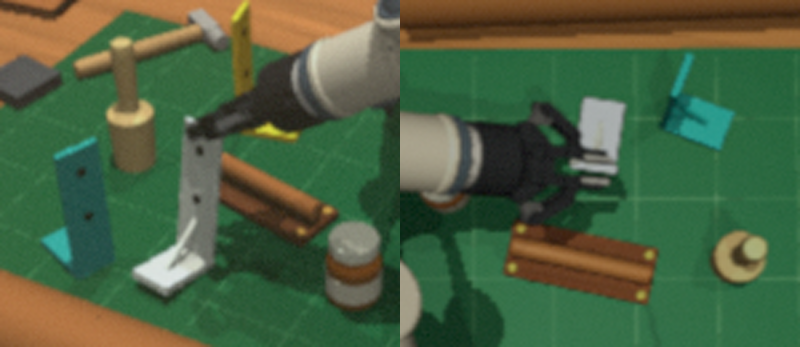

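The bracket leans about 10° between the fingers, with its top now at right crop (597,163). The heel and foot haven't shifted and the jar stands untouched. I'll continue in 8° steps.

```bash
for i in 1; do :; done
python3 -m creep '[[-0.006,0,0.009,0,-0.027,0,0.62],[-0.013,0,0.018,0,-0.055,0,0.62],[-0.019,0,0.027,0,-0.082,0,0.62],[-0.025,0,0.036,0.001,-0.11,0.001,0.62],[-0.032,0,0.046,0.002,-0.137,0.001,0.62],[-0.038,0,0.055,0.004,-0.164,0.003,0.62],[-0.045,0,0.064,0.006,-0.192,0.004,0.62],[-0.051,0,0.073,0.008,-0.219,0.006,0.62]]'
python3 -m creep '[[-0.006,0,0.009,0,-0.027,0,0.62],[-0.013,0,0.018,0,-0.055,0,0.62],[-0.019,0,0.027,0,-0.082,0,0.62],[-0.025,0,0.036,0.001,-0.11,0.001,0.62],[-0.032,0,0.046,0.002,-0.137,0.001,0.62],[-0.038,0,0.055,0.004,-0.164,0.003,0.62],[-0.045,0,0.064,0.006,-0.192,0.004,0.62],[-0.051,0,0.073,0.008,-0.219,0.006,0.62]]'
python3 look.py p7;  python3 -c "
from chk import *
print(to(*pose(28,55)))"
```

```text
clock: 6.5
position: [0.5889, -0.0571, 0.1485]
eef_rot: [0.416, 0.706, 0.52, -0.239]
wrist_force: [-1.1, -0.3, 0.7]
opening: 0.0164
clock: 7.3
position: [0.5688, -0.0547, 0.1401]
eef_rot: [0.457, 0.717, 0.488, -0.194]
wrist_force: [0.1, 0.5, -0.4]
opening: 0.0161
[0.0, -0.0, 0.003, 0.001, 0.011, -0.005]
```

View pics/p7.png

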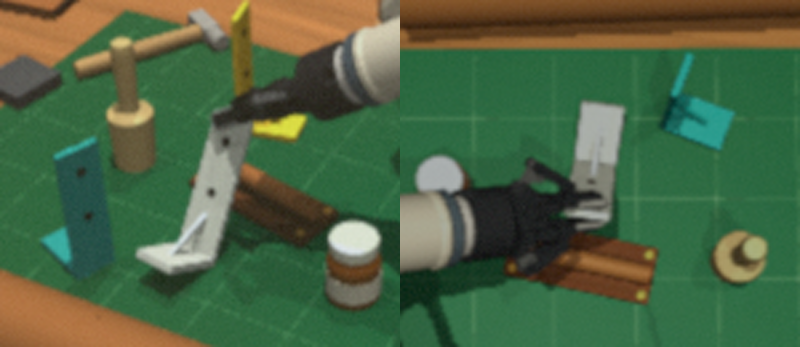

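The bracket leans about 28° with its top at right crop (592,210), and it rests on the near finger. The heel is still in place, so I'll go on to 52°.

```bash
python3 -m creep '[[-0.006,0,0.009,0,-0.027,0,0.62],[-0.013,0,0.018,0,-0.055,0,0.62],[-0.019,0,0.027,0,-0.082,0,0.62],[-0.025,0,0.036,0.001,-0.11,0.001,0.62],[-0.032,0,0.046,0.002,-0.137,0.001,0.62],[-0.038,0,0.055,0.004,-0.164,0.003,0.62],[-0.045,0,0.064,0.006,-0.192,0.004,0.62],[-0.051,0,0.073,0.008,-0.219,0.006,0.62]]'
python3 -m creep '[[-0.006,0,0.009,0,-0.027,0,0.62],[-0.013,0,0.018,0,-0.055,0,0.62],[-0.019,0,0.027,0,-0.082,0,0.62],[-0.025,0,0.036,0.001,-0.11,0.001,0.62],[-0.032,0,0.046,0.002,-0.137,0.001,0.62],[-0.038,0,0.055,0.004,-0.164,0.003,0.62],[-0.045,0,0.064,0.006,-0.192,0.004,0.62],[-0.051,0,0.073,0.008,-0.219,0.006,0.62]]'
python3 -m creep '[[-0.006,0,0.009,0,-0.027,0,0.62],[-0.013,0,0.018,0,-0.055,0,0.62],[-0.019,0,0.027,0,-0.082,0,0.62],[-0.025,0,0.036,0.001,-0.11,0.001,0.62],[-0.032,0,0.046,0.002,-0.137,0.001,0.62],[-0.038,0,0.055,0.004,-0.164,0.003,0.62],[-0.045,0,0.064,0.006,-0.192,0.004,0.62],[-0.051,0,0.073,0.008,-0.219,0.006,0.62]]'
python3 look.py p8;  python3 -c "
from chk import *
print(to(*pose(52,55)))
for ph in (54,56,58,60,62,64,66,68): print(rel(*pose(52,55),*pose(ph,55,min(52+(ph-52)*10/16,62))).tolist())"
```

```text
clock: 8.2
position: [0.55, -0.0525, 0.1289]
eef_rot: [0.496, 0.725, 0.454, -0.148]
wrist_force: [0.3, 0.4, -0.3]
opening: 0.0162
clock: 9.0
position: [0.5329, -0.0505, 0.1153]
eef_rot: [0.532, 0.73, 0.417, -0.101]
wrist_force: [0.0, -0.7, -1.2]
opening: 0.0158
clock: 9.8
position: [0.518, -0.0488, 0.0995]
eef_rot: [0.566, 0.731, 0.378, -0.053]
wrist_force: [-0.5, 0.2, -0.7]
opening: 0.0159
[-0.0, -0.001, 0.003, 0.007, 0.013, -0.005]
[-0.008, 0.0, 0.011, -0.0, -0.055, -0.0]
[-0.016, 0.0, 0.023, 0.001, -0.11, 0.001]
[-0.024, -0.0, 0.034, 0.004, -0.164, 0.003]
[-0.032, 0.0, 0.046, 0.008, -0.219, 0.006]
[-0.04, 0.0, 0.057, 0.014, -0.273, 0.01]
[-0.048, 0.0, 0.068, 0.021, -0.327, 0.015]
[-0.056, 0.0, 0.08, 0.03, -0.381, 0.021]
[-0.064, 0.0, 0.091, 0.041, -0.434, 0.029]
```

View pics/p8.png

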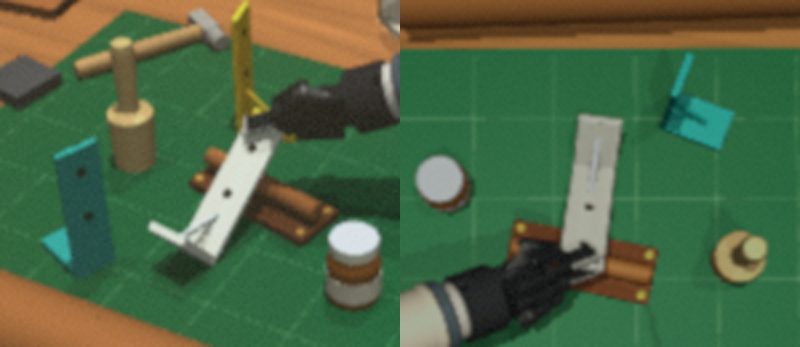

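The bracket is at about 52°, its top is already over the bar at right crop (588,262), and forces are near zero. I'll bring it down slowly with slightly less hand tilt for clearance.

```bash
python3 -m creep '[[-0.004,0,0.006,0,-0.027,0,0.62],[-0.008,0,0.011,0,-0.055,0,0.62],[-0.012,0,0.017,0,-0.082,0,0.62],[-0.016,0,0.023,0.001,-0.11,0.001,0.62],[-0.02,0,0.028,0.002,-0.137,0.002,0.62],[-0.024,0,0.034,0.004,-0.164,0.003,0.62],[-0.028,0,0.04,0.006,-0.192,0.004,0.62],[-0.032,0,0.046,0.008,-0.219,0.006,0.62]]'
python3 -c "
from chk import *
print(to(*pose(60,55,57)))
for ph in (61,62,63,64,65,66,67,68): print(to(*pose(ph,55,57+(ph-60)*5/8)))"
```

```text
clock: 10.7
position: [0.5053, -0.0473, 0.0816]
eef_rot: [0.586, 0.729, 0.353, -0.023]
wrist_force: [-0.8, -0.0, 0.1]
opening: 0.0164
[0.0, -0.001, 0.002, 0.007, 0.006, -0.004]
[-0.004, -0.001, 0.007, 0.008, -0.021, -0.004]
[-0.008, -0.001, 0.013, 0.01, -0.048, -0.003]
[-0.012, -0.001, 0.019, 0.011, -0.076, -0.002]
[-0.016, -0.001, 0.024, 0.013, -0.103, -0.0]
[-0.02, -0.001, 0.03, 0.016, -0.13, 0.001]
[-0.024, -0.001, 0.036, 0.018, -0.157, 0.003]
[-0.028, -0.001, 0.041, 0.022, -0.185, 0.005]
[-0.032, -0.001, 0.047, 0.025, -0.212, 0.008]
```

```bash
python3 -m creep '[[-0.004,0,0.007,0.008,-0.021,-0.004,0.62],[-0.008,0,0.013,0.01,-0.048,-0.003,0.62],[-0.012,0,0.019,0.011,-0.076,-0.002,0.62],[-0.016,0,0.024,0.013,-0.103,0,0.62],[-0.02,0,0.03,0.016,-0.13,0.001,0.62],[-0.024,0,0.036,0.018,-0.157,0.003,0.62],[-0.028,0,0.041,0.022,-0.185,0.005,0.62],[-0.032,0,0.047,0.025,-0.212,0.008,0.62]]'
python3 look.py p9
python3 -c "
from chk import *
print(to(*pose(68,55,62)))
for ph in (69,70,71,72): print(to(*pose(ph,55,62)))"
```

```text
clock: 11.5
position: [0.4961, -0.0453, 0.0625]
eef_rot: [0.604, 0.727, 0.326, 0.007]
wrist_force: [-0.4, -0.8, -1.3]
opening: 0.0162
[-0.0, -0.001, 0.001, 0.001, 0.005, -0.001]
[-0.0, -0.001, 0.001, 0.003, -0.022, 0.0]
[-0.0, -0.001, 0.001, 0.006, -0.049, 0.002]
[-0.0, -0.001, 0.001, 0.008, -0.076, 0.004]
[-0.0, -0.001, 0.001, 0.012, -0.104, 0.006]
```

View pics/p9.png

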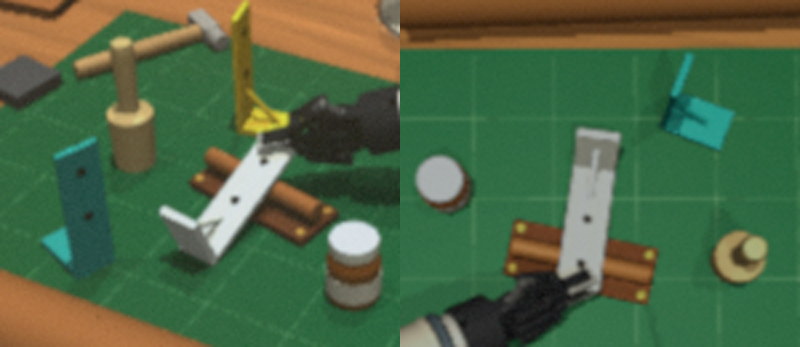

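It's nearly down, with the upright just above the bar at right crop (582,255). I'll lower slowly and watch the force.

```bash
python3 -m creep '[[0,0,0,0.001,-0.01,0,0.62],[0,0,0,0.003,-0.02,0,0.62],[0,0,0,0.004,-0.03,0.001,0.62],[0,0,0,0.006,-0.042,0.002,0.62],[0,0,0,0.007,-0.055,0.003,0.62],[0,0,0,0.008,-0.065,0.003,0.62]]'
python3 -m creep '[[0,0,0,0,-0.008,0,0.62],[0,0,0,0.001,-0.016,0.001,0.62],[0,0,0,0.002,-0.024,0.001,0.62],[0,0,0,0.003,-0.032,0.002,0.62],[0,0,0,0.003,-0.032,0.002,0.62]]'
python3 - <<'E'
from chk import *
import cv2
s,p,R=now();print(p,s['wrist_force'].round(2),s['moment'].round(3),rel(*pose(72,55,62),p,R))
a=read_camera("scene")["pixels"][185:255,265:345,::-1];b=read_camera("top")["pixels"][140:220,310:390,::-1]
cv2.imwrite("pics/p10.png",np.hstack([cv2.resize(i,(400,400),interpolation=cv2.INTER_CUBIC) for i in(a,b)]))
E
```

```text
clock: 12.2
position: [0.494, -0.0448, 0.0567]
eef_rot: [0.604, 0.727, 0.326, 0.007]
wrist_force: [-0.2, -0.9, -0.6]
opening: 0.0166
clock: 12.7
position: [0.4926, -0.0448, 0.0535]
eef_rot: [0.604, 0.727, 0.327, 0.007]
wrist_force: [1.0, -0.2, 0.2]
opening: 0.0164
[ 0.49262759 -0.04475932  0.05353745] [ 1.01 -0.21  0.22] [0.399 0.148 0.028] [ 0.     0.001 -0.001  0.     0.013 -0.002]
```

View pics/p10.png

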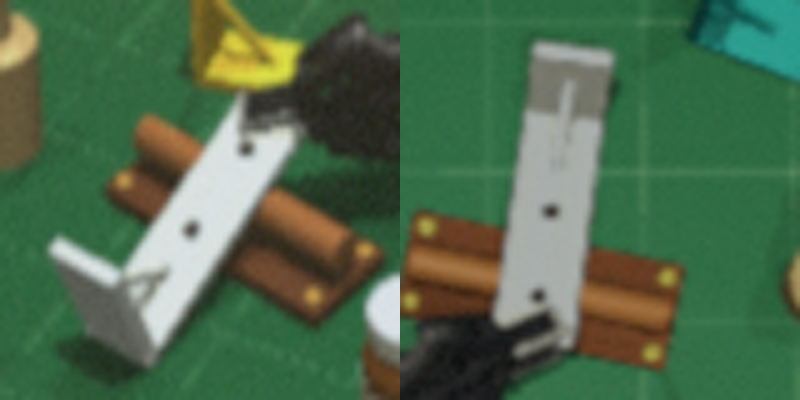

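```bash
python3 -m creep '[[0,0,0,0,-0.005,0,0.6],[0,0,0,0,-0.01,0,0.57],[0,0,0,0,-0.01,0,0.54],[0,0,0,0,-0.01,0,0.51],[0,0,0,0,-0.01,0,0.48],[0,0,0,0,-0.01,0,0.45],[0,0,0,0,-0.01,0,0.42],[0,0,0,0,-0.01,0,0.42]]'
python3 - <<'E'
from chk import *
import cv2
s,p,R=now();print(p,s['wrist_force'].round(2),s['moment'].round(3))
from cam import plane
d=read_camera("scene");a=d["pixels"][185:255,265:345,::-1];b=read_camera("top")["pixels"][140:220,310:390,::-1]
n=np.hstack([cv2.resize(i,(400,400),interpolation=cv2.INTER_CUBIC) for i in(a,b)]);cv2.imwrite("pics/p11.png",n)
o=cv2.imread("pics/p10.png").astype(float);D=np.abs(n-o).max(2);D[D<30]=0
print("changed px in bracket-only area (scene foot, top upper)",(D[150:,:240]>0).sum(),(D[:300,500:]>0).sum(),"all",(D>0).sum())
E
```

```text
clock: 13.6
position: [0.4922, -0.0447, 0.0527]
eef_rot: [0.604, 0.727, 0.327, 0.007]
wrist_force: [-0.2, 0.0, -0.0]
opening: 0.0249
[ 0.49217401 -0.04470615  0.0527472 ] [-0.19  0.01 -0.04] [ 0.443  0.171 -0.025]
changed px in bracket-only area (scene foot, top upper) 3 0 all 1001
```

Nothing on the bracket moved as the fingers opened, so it already rests on the bar. I'll retract along the fingers, parallel to the plate.

```bash
python3 -m creep '[[0,0,0,0,-0.01,-0.1,0.42],[0,0,0,0,-0.02,-0.22,0.42],[0,0,0,0,-0.03,-0.34,0.42],[0,0,0,0,-0.04,-0.46,0.42],[0,0,0,0,-0.05,-0.6,0.42],[0,0,0,0,-0.05,-0.75,0.42],[0,0,0,0,-0.05,-0.9,0.42],[0,0,0,0,-0.05,-0.9,0.42]]'
python3 - <<'E'
from chk import *
s,p,R=now()
for h in(.06,.12):
    pp=p+[0,.02*h/.06,h];q,e=ik(pp,R,s['joint_positions']);print(to(pp,R),e)
E
python3 look.py p12
```

```text
clock: 14.5
position: [0.4535, 0.0364, 0.0733]
eef_rot: [0.604, 0.727, 0.327, 0.008]
wrist_force: [0.2, -0.1, -0.4]
opening: 0.0247
[0.0, 0.0, 0.0, -0.133, 0.519, -0.337] 8.708828796999413e-12
[0.0, 0.0, 0.0, -0.266, 1.037, -0.674] 1.412503447539848e-10
```

View pics/p12.png

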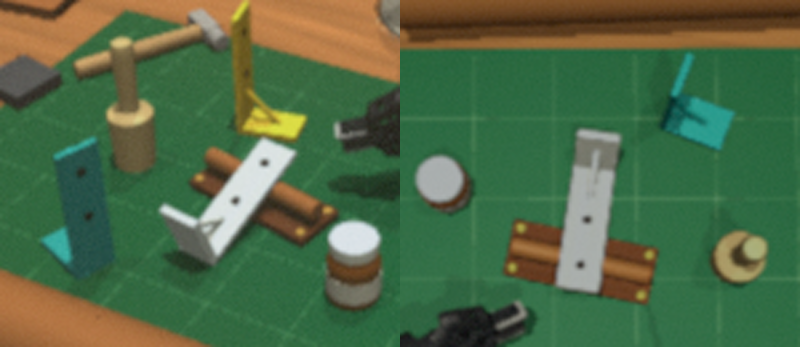

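The bracket lies on the bar with its top end at right crop (557–602, 288). The hand is clear and the bystanders and look-alikes are unmoved. I'll lift away, do one numeric check, then hand in.

```bash
python3 -m creep '[[0,0,0,-0.03,0.13,-0.08,0.42],[0,0,0,-0.06,0.26,-0.17,0.42],[0,0,0,-0.1,0.39,-0.25,0.42],[0,0,0,-0.133,0.52,-0.337,0.42],[0,0,0,-0.16,0.65,-0.42,0.42],[0,0,0,-0.2,0.78,-0.5,0.42],[0,0,0,-0.2,0.78,-0.5,0.42],[0,0,0,-0.2,0.78,-0.5,0.42]]'
python3 - <<'E'
from bench import *
from cam import *
T=read_camera("top");S=read_camera("scene")
t=lambda x,y:(270+(x-400)*.375-.3,100+y*.3746-.3);s=lambda x,y:(215+x*.375-.3,150+y*.3746-.3)
print("top end upper corners tri L,R",tri(T,t(603,291),S,s(265,139)) and "",tri(T,t(557,287),S,s(297,152)),tri(T,t(602,292),S,s(262,138)))
print("heel S (left end)",plane(S,*s(213,264),0))
old=pickle.load(open("c0.pkl","rb"))["top"]["pixels"].astype(int);n=T["pixels"].astype(int)
for k,(u,v) in dict(jar=(286,168),maul=(399,195),turq=(381,140),yellow=(360,241),bottle=(474,179),anvil=(469,219),spool=(187,177),cup=(178,229),hammer=(435,262)).items():
    print(k,np.abs(n-old)[v-8:v+9,u-8:u+9].mean().round(1),end="; ")
print(close_job())
E
```

```text
clock: 15.4
position: [0.4539, 0.064, 0.1628]
eef_rot: [0.604, 0.727, 0.327, 0.007]
wrist_force: [0.8, -0.0, -0.9]
opening: 0.0246
top end upper corners tri L,R  (array([ 0.4853, -0.0032,  0.0633]), np.float64(0.0001)) (array([ 0.4792, -0.0551,  0.0629]), np.float64(0.0014))
heel S (left end) [ 0.6399 -0.0293  0.    ]
jar 3.0; maul 2.7; turq 2.6; yellow 2.8; bottle 2.7; anvil 6.0; spool 2.5; cup 3.0; hammer 6.9; the job is handed in; nothing more can be done
None
```

I tipped the aluminium bracket over on its heel and let it down until its upright lay on the padded bar. The fingers stayed loosely on both sides of the plate all the way, with a gap of about 16 mm, so it was never gripped or lifted. I then withdrew the hand and handed the job in at about 15.5 s.

**Resting on the bar:** in the last two-view check the top end was about 63 mm above the bench, within the expected 55–68 mm. It overhung the bar's centre line by about 40 mm, within 35–57 mm. The bracket did not move when I opened the fingers.

**Heel:** the left end of the heel was about 5 mm from where it started, by pixels picked by hand. That is close to my measuring error, so I can't tell a small shift from none.

**Forces:** wrist readings at the end of each move stayed below about 2 N.

**Everything else:** the top view showed no change at the jar, maul, bottle, spool, cup and both look-alikes. The anvil and hammer patches changed slightly more (6.0 and 6.9, against about 3 for the rest). The hand never went near either one after the start, so I put that down to the arm's shadow having moved, but I did not check it separately.

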